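# Clamp the T-headed tube rest in the angled bench chuck

### The job

Lift the steel T-headed tube rest up and off its fork on the retort stand and stand its shank fully home in the open mouth of the leaning bench chuck. Then turn the chuck's knurled sleeve clockwise, looking into the mouth, taking fresh grips as needed, until all three jaws grip the shank firmly and hold it straight along the chuck's axis. Leave the Petri dish and the crucible lid where they are, and do not bump the glass U-tube.

Things in the scene. Friction and masses are not known exactly. Their poses are not given: they have to be found in the camera images.
- rest: T-headed tube rest, plain steel, 0.2 kg, 118 mm long: round shank 16 mm in diameter, 100 mm long, with a crossbar head 44 mm long (its y), 12 mm thick (its x), 18 mm high. Origin: centre of the shank's foot; z runs up the shank to the head (z = 100 to 118 mm). At the start it hangs upright by its head on the fork, shank between the prongs.
- rest_head (a point): centre of the rest's crossbar head, 109 mm above its foot on the shank's axis.
- stand: fixed retort stand: flat steel base 120 x 150 x 14 mm, 162 mm tall rod with a chrome boss head (both at x = 5 to 39 mm) that carries a level fork of two prongs pointing to the stand's -x, from x = 0 to -94 mm. Origin: centre of the base's underside, z up.
- fork_seat (a point): point midway between the prongs, level with their tops (150 mm up), 50 mm along -x from the stand's origin; the head's underside rests within 10 mm of here. The slot is 25 mm wide and open at its -x end, each prong is 7.5 mm wide (40 mm over both); the tips turn up 8 mm over the last 4 mm.
- chuck: fixed bench chuck on a grey cast base, leaning 35 degrees from vertical to the base's -x, roughly towards the robot. Origin: centre of its inner floor, 90 mm above the shelf; z is the axis, pointing up out of the mouth at z = 84 mm. Bore 28 mm wide. Outside: fixed neck 48 mm wide up to z = 30 mm, then the turning sleeve to the mouth.
- chuck_mouth (a point): centre of the chuck's mouth, on its axis 84 mm from the floor. With the rest fully home its foot is on the floor (z = 0), its head's underside 16 mm and its head's top 34 mm outside the mouth.
- sleeve (a joint): turn (rad) of the knurled steel sleeve, 56 mm outside diameter, z = 30 to 84 mm of the chuck; 0 = jaws fully open, grows clockwise looking into the mouth (closing), starts at 0 to 0.6, stop at 3.4. Each rad moves the jaws 3.5 mm inwards. Drag 0.35 N m; stays where left. Jaws meet the shank near 1.7 to 2.1; the torque then climbs; at 0.8 N m or more they grip firmly.
- jaw_a: one of three steel jaws inside the sleeve, 120 degrees apart, z = 34 to 82 mm of the chuck, moving together as the sleeve turns. Origin at the chuck's origin when the sleeve is at 0, moving with the jaw; its gripping face is 14 mm along its x from there.
- jaw_b: second jaw, as jaw_a.
- jaw_c: third jaw, as jaw_a.
- utube: bystander: fixed grey cast clamp, 90 x 100 mm base, 134 mm tall, holding an upright clear glass U-tube (76 mm wide, its open ends 218 mm up). Origin: underside, below the U-tube.
- petri: bystander: loose glass Petri dish, 90 mm in diameter, 18 mm high. Origin: centre of the underside.
- lid: bystander: loose white porcelain crucible lid, 56 mm in diameter, 19 mm high. Origin: centre of the underside.
Not all that is in view belongs to the job. Leave any orange look-alike of the part that bears chuck alone.

How it is judged:
On the way, in this order (a step that is already met when the one before it is completed fails the run):
1. the rest is lifted up and off the fork (distance between rest_head and fork_seat above 0.07 m), for 0.1 s.
2. the rest's shank stands home in the chuck, let go by the fingers, before the jaws bite (z of rest in the frame of chuck below 0.005 m and distance between rest and chuck below 0.012 m and contact force between the fingers and rest below 0.1 N and value of joint sleeve below 1.5 rad), for 0.1 s.
At the end, for the whole second after the job is handed in: The rest stands in the chuck with its foot within 5 mm of the chuck's floor and 6 mm of its centre, straight along the chuck's axis within about 3.4 degrees, head outwards, at rest, and each of the three jaws presses on it with more than 6 N (contact force between each of jaw_a, jaw_b, jaw_c and rest above 6 N and z of rest in the frame of chuck below 0.005 m and distance between rest and chuck below 0.006 m and angle between the z axis of rest and the z axis of chuck, either way round below 0.06 rad and z of rest_head in the frame of chuck above 0.09 m and linear speed of rest below 0.02 m/s); the robot touches nothing.
It fails at once if the Petri dish is pushed away (distance of petri from where it was at the start of the episode above 0.02 m).
It fails at once if the crucible lid is pushed away (distance of lid from where it was at the start of the episode above 0.02 m).
It fails at once if the U-tube or its clamp is bumped (contact force between utube and the arm above 3 N or contact force between utube and the fingers above 3 N or contact force between utube and rest above 3 N).
It also fails if it takes over 58 s, if anything falls off the work surface, if the arm or the gripper's body presses on something with over 40 N, if the wrist force passes 120 N, or if a joint passes its speed limit or range.

### The arm

A 7-joint arm with a two-finger parallel gripper is mounted at the origin on the work surface. World frame = base frame: x ahead of the robot, y to its left, z up, the work surface at z = 0. Lengths are in m, angles in rad, forces in N, time in s.
With the tool pointing down it reaches from about 0.4 to 0.85 m from the base axis. Payload 10.4 kg.
Tool frame: the origin (TCP) lies midway between the tips of the shut fingers; the grasp point (between the pads) lies r.grip_point_offset behind it (r.grip_point_offset is the distance from the TCP to the grasp point, in m); z points along the fingers, y is the line along which they close (so a half turn about z gives the same grasp; the last joint's range is limited). The gripper opens to 87 mm and grips with 3 to 60 N. Pads are 19 mm wide; open, the fingers measure 117 mm over their backs; the gripper's body (75 mm by 190 mm) begins 51 mm behind the grasp point.
Start: joints at [-1.288, 0.332, -0.065, 1.46, 0.022, 1.35, -0.088], TCP at [0.188, 0.596, 0.223] pointing down, gripper open.
Joint ranges: [-2.6, 2.6], [-0.5, 2.12], [-1.47, 1.34], [0.16, 2.42], [-1.27, 4.41], [0.06, 2.06], [-2.6, 2.6]. Speed limits (rad/s): [2.22, 2.22, 2.79, 2.79, 3.14, 3.14, 3.14].

### API

Orientations are given as a unit quaternion [x, y, z, w].
In Python, from bench import r gives the robot as it stands.
- The arm moves only by the tool play_rows, never from a script. Its arguments are lists of equal length, an entry for each row: "claw": the closure, from 0 (fully open) to 1 (shut); "delta_pos": the shift along the tool's x, y, z scaled (see below), a list of three; "delta_rot": the turn, a rotation vector about the tool's x, y, z scaled (see below), a list of three. A call has 1 to 8 rows; each row shifts and turns the commanded pose from where the row before left it, along the tool's axes as they then stand; what a row does not reach is not made up. The controller multiplies each number of a shift by 200 mm and each number of a turn by pi rad. A row lasts 1/10 s, in which the tool goes at most 50 mm and 8.59 degrees, less where a joint would pass 70% of its speed; a pose out of reach is approached as far as the arm can. A call with a number of a shift or a turn outside -1 to 1 is refused whole. A call with a gripper value outside its range is refused whole. The fingers move at their own pace and stop on an object; "squeeze" is the grip in N (left out, the last holds). Time passes only in rows, so rows that do not move let the fingers close. It gives the time, the measured TCP pose, the force, the opening and the grip force at its end, in the units of the state.
- r.read_state(): the state, without advancing time (a new reading comes with each control period).
- r.camera(name): name is "side" or "top"; returns a dict with "pixels" (400x640x3 uint8, red, green, blue), "camera_matrix" (3x3 intrinsics, pixels), "D" ([k1, k2, p1, p2, k3] as OpenCV has them; the pictures are not rectified), "cam_to_world" (4x4, takes a point from camera to world coordinates). Camera axes: x right, y up, looking along -z (the intrinsics and any distortion apply to the point x, -y, -z); pixel columns grow to the right and rows downward; lengths in m; the calibration is good to about 2 mm. A picture is of the moment at which its call begins. There is no depth.
- r.close_job(): hands the job in; it is judged then, once.
The state is a dict: "time": time; "joint_positions": joint angles; "joint_vel": joint speeds; "joint_torque": joint torques, N m; "ee_pos": TCP position; "eef_rot": TCP orientation; "ft_force": force on the tool from outside, world axes, zero at the start; "torque": the same for the moment, N m; "width": finger opening in m; "grip_force": force on a finger pad.
Only numpy, scipy, OpenCV 4.12 (cv2) and the standard library are available. Lean on these libraries where they do the work, as an engineer would, in place of code of your own. Each camera call takes 0.05 s, during which the arm holds its last target. There are 200 camera calls.

## Working session

There is one attempt and no reset: what is moved stays moved. The work goes in short steps, Python scripts to look and compute and a tool call to move; the robot and the scene stay as the last step left them, time stands still between calls to the robot, and variables do not carry over. Pictures are saved under pics/ and viewed, at most 10 in all, crops included, and the job is handed in when it is done.

Besides the shell and the picture viewer there is one more tool, called as name(argument=value, ...), one argument or row to a line, values as JSON. play_rows: Moves the arm, as the interface text tells. Shifts and turns lie within -1 to 1; 1 stands for 200 mm of shift or pi rad of turn. Its arguments: {"type":"object","properties":{"claw":{"type":"array"},"delta_pos":{"type":"array"},"delta_rot":{"type":"array"},"squeeze":{"type":"number"}},"required":["claw","delta_pos","delta_rot"]}

```bash
mkdir -p pics; ls; cat > look.py <<'E'
from bench import r
import cv2,numpy as np,sys
def cam(n):
    c=r.camera(n); return c
E
python3 - <<'E'
from bench import r
import cv2,numpy as np,pickle
print(r.read_state(), r.grip_point_offset)
for n in("side","top"):
    c=r.camera(n); pickle.dump(c,open(f"{n}0.pkl","wb"))
    cv2.imwrite(f"pics/{n}0.png",c["pixels"][:,:,::-1]); print(n,c["camera_matrix"],c["D"],c["cam_to_world"])
E
```

```text
pics
{'time': 0.0, 'joint_positions': array([-1.28760075,  0.3328391 , -0.06472887,  1.46092061,  0.02162888,
        1.3498799 , -0.08850291]), 'joint_vel': array([-5.35145351e-04, -4.34090722e-04,  9.87014933e-05, -4.23717193e-04,
        3.58014088e-04, -5.34087202e-04, -8.40744581e-04]), 'joint_torque': array([ 3.43227284e-04, -6.23243380e+01,  2.50571757e-02, -3.89911759e+01,
       -6.12956216e-02,  3.95332847e-02,  1.50253636e-04]), 'ee_pos': array([0.1880434 , 0.59565239, 0.22178437]), 'eef_rot': array([ 1.52277375e-01,  9.88337567e-01, -6.72180318e-04, -6.27560080e-05]), 'ft_force': array([-0.67513971,  0.47861623,  0.65275615]), 'torque': array([ 0.00595155, -0.04582037, -0.00112908]), 'grip_force': 0.0, 'width': 0.08692858408582126} 0.0187
side [[462.49737076   0.         322.90432824]
 [  0.         462.49737076 198.05584643]
 [  0.           0.           1.        ]] [0.00319968 0.         0.         0.         0.        ] [[-0.99988083 -0.0139102  -0.00669519  0.57202454]
 [ 0.0045828  -0.68159983  0.73171078  0.7996114 ]
 [-0.01474169  0.7315929   0.68158236  0.86007258]
 [ 0.          0.          0.          1.        ]]
top [[510.41811965   0.         320.5348459 ]
 [  0.         510.41811965 203.51074663]
 [  0.           0.           1.        ]] [-0.06076108  0.          0.          0.          0.        ] [[-0.0046337   0.98242062 -0.1866233   0.39145643]
 [-0.99998716 -0.00416974  0.00287852 -0.00597905]
 [ 0.00204974  0.18663425  0.98242733  1.2645884 ]
 [ 0.          0.          0.          1.        ]]
```

View pics/side0.png

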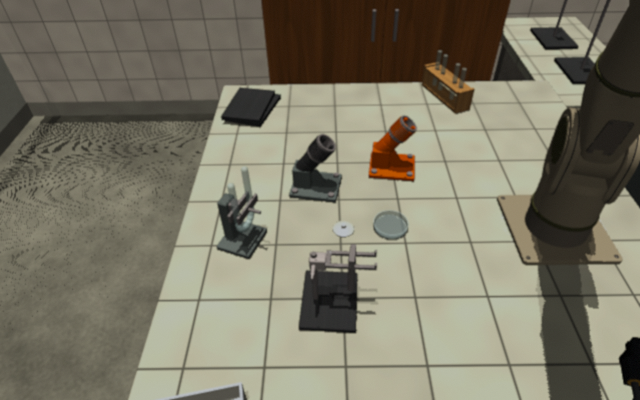

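View pics/top0.png

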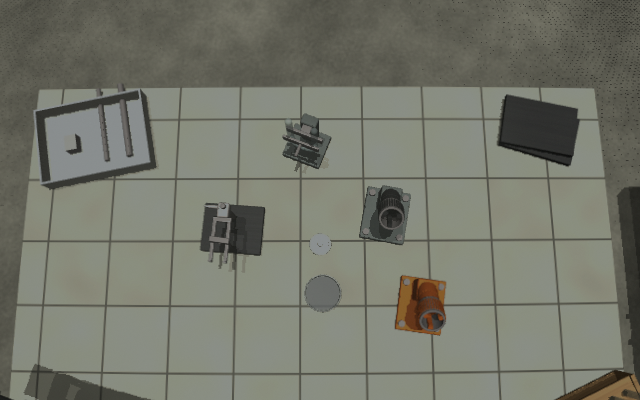

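```bash
python3 - <<'E'
import cv2,numpy as np,pickle
s=pickle.load(open("side0.pkl","rb"))["pixels"][:,:,::-1];t=pickle.load(open("top0.pkl","rb"))["pixels"][:,:,::-1]
def c(im,x,y,w,h): return cv2.resize(im[y:y+h,x:x+w],(400,300),interpolation=cv2.INTER_CUBIC)
g=np.vstack([np.hstack([c(s,290,235,100,75),c(s,280,125,80,60*1)]),np.hstack([c(t,190,190,100,75),c(t,350,175,80,60+0)])])
g=np.clip(g.astype(float)*1.6,0,255).astype(np.uint8)
cv2.imwrite("pics/crop0.png",g)
E
```

```text
(no output)
```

View pics/crop0.png

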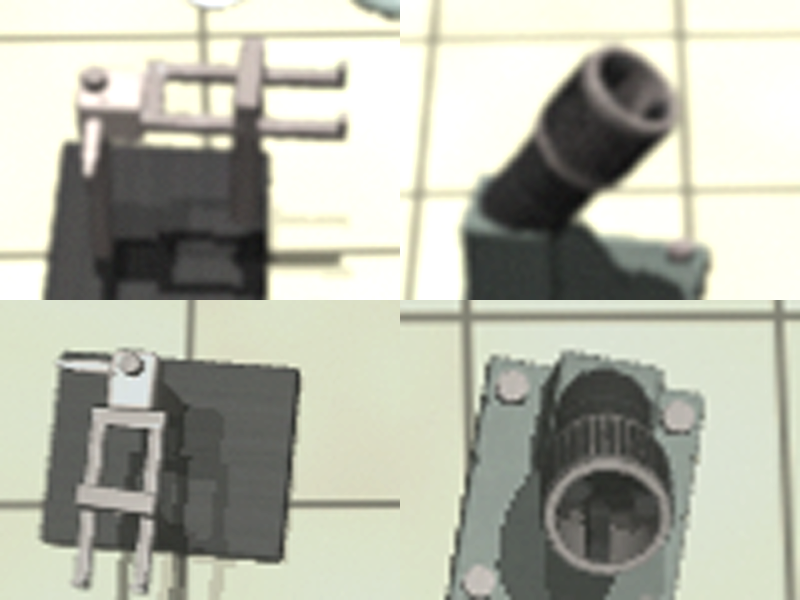

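```bash
cat > look.py <<'E'
import cv2,numpy as np,pickle
F=np.diag([1,-1,-1.])
def rays(c,px):
    p=cv2.undistortPoints(np.float64(px).reshape(-1,1,2),c["camera_matrix"],c["D"])[:,0]
    d=np.c_[p,np.ones(len(p))]@F@c["cam_to_world"][:3,:3].T
    return c["cam_to_world"][:3,3],d/np.linalg.norm(d,axis=1)[:,None]
def onz(c,px,z):
    o,d=rays(c,px); return o+d*((z-o[2])/d[:,2])[:,None]
def tri(a,pa,b,pb):
    o1,d1=rays(a,[pa]);o2,d2=rays(b,[pb]);d1=d1[0];d2=d2[0]
    s=np.linalg.lstsq(np.c_[d1,-d2],o2-o1,rcond=None)[0]
    p,q=o1+s[0]*d1,o2+s[1]*d2; return (p+q)/2,np.linalg.norm(p-q)
def proj(c,P):
    T=np.linalg.inv(c["cam_to_world"]);X=(np.atleast_2d(P)@T[:3,:3].T+T[:3,3])@F
    return cv2.projectPoints(X,np.zeros(3),np.zeros(3),c["camera_matrix"],c["D"])[0][:,0]
E
python3 - <<'E'
from look import *
np.set_printoptions(precision=4,suppress=True)
S=pickle.load(open("side0.pkl","rb"));T=pickle.load(open("top0.pkl","rb"))
ct=lambda x,y:(190+x/4-.4,190+(y-300)/4-.4)
h=[ct(78,488),ct(155,492),ct(152,511),ct(77,506)]
H=onz(T,h,.168);print("head",H,H.mean(0))
hs=lambda x,y:(290+x/4-.4,235+y/4-.4)
Hs=onz(S,[hs(244,40),hs(261,40),hs(258,89),hs(238,88)],.168);print("head side",Hs,Hs.mean(0))
tips=onz(T,[ct(83,583),ct(141,586)],.158);print("tips",tips,tips.mean(0))
base=onz(T,[ct(62,352),ct(299,370),ct(281,561),ct(40,541)],.014);print("standbase",base,base.mean(0))
cc=lambda x,y:(350+(x-400)/5-.4,175+(y-300)/5-.4)
cs=lambda x,y:(280+(x-400)/5-.4,125+y/5-.4)
m=onz(T,[cc(609,515)],.1588);ms=onz(S,[cs(627,92)],.1588);print("mouth",m,ms,tri(T,cc(609,515),S,cs(627,92)))
B=onz(T,[cc(513,387),cc(679,415),cc(479,580)],.02);print("bolts",B,B[2]-B[0],B[1]-B[0],np.degrees(np.arctan2(*(B[0]-B[2])[[1,0]])),np.degrees(np.arctan2(*(B[0]-B[1])[[1,0]]))-90)
print("lid,petri",onz(T,[(320,244),(323,293)],.015), "utube",onz(T,[(307,140)],.1))
E
```

```text
head [[0.5278 0.2325 0.168 ]
 [0.5255 0.1906 0.168 ]
 [0.5152 0.1919 0.168 ]
 [0.518  0.2327 0.168 ]] [0.5217 0.2119 0.168 ]
head side [[0.5246 0.1929 0.168 ]
 [0.5162 0.193  0.168 ]
 [0.5194 0.2243 0.168 ]
 [0.529  0.2235 0.168 ]] [0.5223 0.2084 0.168 ]
tips [[0.4773 0.2302 0.158 ]
 [0.4756 0.1986 0.158 ]] [0.4764 0.2144 0.158 ]
standbase [[0.6326 0.2791 0.014 ]
 [0.6205 0.1304 0.014 ]
 [0.5016 0.1396 0.014 ]
 [0.5143 0.2884 0.014 ]] [0.5672 0.2094 0.014 ]
mouth [[ 0.5693 -0.1648  0.1588]] [[ 0.5726 -0.1591  0.1588]] (array([ 0.5714, -0.1657,  0.1536]), np.float64(0.0024774073590812687))
bolts [[ 0.6566 -0.1387  0.02  ]
 [ 0.642  -0.2212  0.02  ]
 [ 0.5596 -0.1196  0.02  ]] [-0.097  0.019  0.   ] [-0.0146 -0.0826  0.    ] -11.093865613097908 -10.017596184320482
lid,petri [[ 0.5276 -0.0079  0.015 ]
 [ 0.4087 -0.0146  0.015 ]] utube [[0.7667 0.0221 0.1   ]]
```

Candidates for the rest: the steel T-head hanging across the fork (side 352,254 / top 219,239), the grey rods in the tray (top 103,130 and 126,127), and the stand's own prongs and boss screw (side 313,255). The description and the crop both point to the crossbar on the fork.

For the chuck I choose the dark grey one (side 320,150 / top 392,218), not the orange look-alike (side 397,140). The Petri dish is at side (390,225), the lid at (343,229) and the U-tube at (240,215). The crop shows the head across both prongs and the open mouth with its jaws.

play_rows(
  claw=[0,0,0,0,0,0,0,0],
  delta_pos=[
    [-0.18,-0.11,-0.02],
    [-0.18,-0.11,-0.02],
    [-0.18,-0.11,-0.02],
    [-0.18,-0.11,-0.02],
    [-0.18,-0.11,-0.01],
    [-0.18,-0.11,-0.01],
    [-0.18,-0.11,0],
    [-0.18,-0.11,0],
  ],
  delta_rot=[
    [0,0,0],
    [0,0,0],
    [0,0,0],
    [0,0,0],
    [0,0,0],
    [0,0,0],
    [0,0,0],
    [0,0,0],
  ],
  squeeze=60,
)

```text
time: 0.9
ee_pos: [0.4106, 0.3399, 0.2424]
eef_rot: [0.152, 0.988, -0.0, -0.0]
ft_force: [0.4, 0.8, -0.1]
width: 0.0873
grip_force: 0.0
```

play_rows(
  claw=[0,0,0,0,0,0,0],
  delta_pos=[
    [-0.18,-0.11,0],
    [-0.18,-0.11,0],
    [-0.18,-0.11,0],
    [-0.17,-0.11,0],
    [0,0,0],
    [0,0,0],
    [0,0,0],
  ],
  delta_rot=[
    [0,0,0],
    [0,0,0],
    [0,0,0],
    [0,0,0],
    [0,0,-0.036],
    [0,0,-0.036],
    [0,0,0],
  ],
)

```text
time: 1.6
ee_pos: [0.5186, 0.2145, 0.2421]
eef_rot: [0.039, 0.999, -0.0, -0.0]
ft_force: [-0.5, -0.5, 0.6]
width: 0.0866
grip_force: 0.0
```

```bash
cat > plan.py <<'E'
from bench import r
from look import *
from scipy.spatial.transform import Rotation as Ro
np.set_printoptions(precision=4,suppress=True)
def to(p,Rt,s=None):
    """tool-frame units (shift/0.2, turn/pi) from the present pose to p, Rt"""
    s=s or r.read_state();R0=Ro.from_quat(s["eef_rot"])
    return R0.inv().apply(np.array(p)-s["ee_pos"])/.2,(R0.inv()*Rt).as_rotvec()/np.pi
def frame(z,y):
    z=np.array(z,float)/np.linalg.norm(z);y=np.array(y,float);y-=z*(y@z);y/=np.linalg.norm(y)
    return Ro.from_matrix(np.c_[np.cross(y,z),y,z])
E
python3 - <<'E'
from plan import *
s=r.read_state();print(s["time"],s["ee_pos"],s["joint_positions"],s["ft_force"])
a=np.radians(85.5);print(to([.5215,.212,.140],frame([0,0,-1],[np.cos(a),np.sin(a),0]),s))
for n in("side","top"):
    c=r.camera(n); pickle.dump(c,open(f"{n}1.pkl","wb"))
im=[]
for n,(x,y) in(("side",(280,160)),("top",(150,170))):
    c=pickle.load(open(f"{n}1.pkl","rb"));im.append(cv2.resize(c["pixels"][y:y+150,x:x+100,::-1],(400,600)))
    print(proj(c,[.5215,.212,.168])[0])
cv2.imwrite("pics/p1.png",np.hstack(im))
E
```

```text
1.6 [0.5186 0.2145 0.2421] [-0.6997  0.1784  0.2585  1.6181 -0.0465  1.352   1.0576] [-0.4617 -0.4518  0.5757]
(array([-0.0156, -0.0112,  0.5106]), array([-0.0001, -0.0002,  0.0001]))
[352.6818 251.9871]
[218.4384 239.4864]
```

View pics/p1.png

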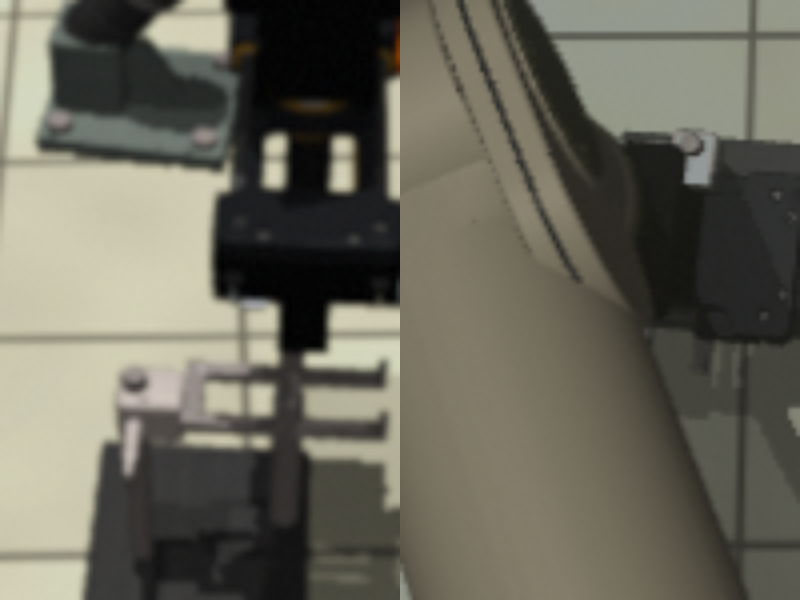

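The side crop shows the fingers directly above the head, with the gripper line at crop x≈303 against the head at ≈290. The arm hides the top view. I'll descend with the fingers outside the prongs and close on the head's ends.

play_rows(
  claw=[0,0,0,0,0,1,1,1],
  delta_pos=[
    [-0.016,-0.011,0],
    [0,0,0.17],
    [0,0,0.17],
    [0,0,0.17],
    [0,0,0],
    [0,0,0],
    [0,0,0],
    [0,0,0],
  ],
  delta_rot=[
    [0,0,0],
    [0,0,0],
    [0,0,0],
    [0,0,0],
    [0,0,0],
    [0,0,0],
    [0,0,0],
    [0,0,0],
  ],
  squeeze=60,
)

```text
time: 2.5
ee_pos: [0.5228, 0.2129, 0.1425]
eef_rot: [0.04, 0.999, 0.001, 0.001]
ft_force: [0.1, 0.2, 0.7]
width: 0.0705
grip_force: 0.0
```

play_rows(
  claw=[1,1,1,1],
  delta_pos=[
    [0,0,0],
    [0,0,0],
    [0,0,0],
    [0,0,0],
  ],
  delta_rot=[
    [0,0,0],
    [0,0,0],
    [0,0,0],
    [0,0,0],
  ],
)

```text
time: 2.9
ee_pos: [0.5218, 0.2124, 0.1408]
eef_rot: [0.04, 0.999, 0.0, 0.0]
ft_force: [-0.8, -0.3, 1.4]
width: 0.0431
grip_force: 60.0
```

Gripped at width 43 mm, 60 N. Now lift.

play_rows(
  claw=[1,1,1,1,1],
  delta_pos=[
    [0,0,-0.1],
    [0,0,-0.2],
    [0,0,-0.2],
    [0,0,-0.2],
    [0,0,0],
  ],
  delta_rot=[
    [0,0,0],
    [0,0,0],
    [0,0,0],
    [0,0,0],
    [0,0,0],
  ],
)

```text
time: 3.4
ee_pos: [0.5236, 0.213, 0.2861]
eef_rot: [0.04, 0.999, 0.002, 0.003]
ft_force: [0.9, 0.2, -1.4]
width: 0.0432
grip_force: 60.0
```

```bash
cat >> plan.py <<'E'
th=np.radians(10.5)
A=np.array([-np.sin(np.radians(35))*np.cos(th),np.sin(np.radians(35))*np.sin(th),np.cos(np.radians(35))])
M=np.array([.571,-.164,.158]);O=M-.084*A
RT=frame(-A,[.08,.997,0])
E
python3 - <<'E'
from plan import *
s=r.read_state();print(s["ee_pos"],s["width"],s["joint_positions"],to(M+.1308*A,RT,s),M+.1308*A)
E
```

```text
[0.5236 0.213  0.2861] 0.043193255213116066 [-0.6993  0.1628  0.2659  1.5445 -0.0439  1.4317  1.0599] (array([-0.0126, -1.8221,  0.096 ]), array([ 0.0197, -0.1915,  0.0053])) [ 0.4972 -0.1503  0.2651]
```

play_rows(
  claw=[1,1,1,1,1,1,1,1],
  delta_pos=[
    [0,-0.22,0],
    [0,-0.22,0],
    [0,-0.23,0],
    [0,-0.23,0],
    [0,-0.23,0],
    [0,-0.23,0],
    [0,-0.23,0],
    [0,-0.23,0],
  ],
  delta_rot=[
    [0,0,0],
    [0,0,0],
    [0,0,0],
    [0,0,0],
    [0,0,0],
    [0,0,0],
    [0,0,0],
    [0,0,0],
  ],
)

```text
time: 4.2
ee_pos: [0.4918, -0.1522, 0.2796]
eef_rot: [0.04, 0.999, 0.0, -0.001]
ft_force: [1.2, 1.1, -2.0]
width: 0.0432
grip_force: 60.0
```

play_rows(
  claw=[1,1,1,1,1,1,1],
  delta_pos=[
    [0,0,0],
    [0,0,0],
    [0,0,0],
    [0,0,0],
    [0,0,0],
    [0,0,0],
    [0,0,0],
  ],
  delta_rot=[
    [0.004,-0.038,0.001],
    [0.004,-0.038,0.001],
    [0.004,-0.038,0.001],
    [0.004,-0.038,0.001],
    [0.004,-0.038,0.001],
    [0,0,0],
    [0,0,0],
  ],
)

```text
time: 4.9
ee_pos: [0.4922, -0.1506, 0.2801]
eef_rot: [0.046, 0.955, -0.042, 0.291]
ft_force: [0.7, -0.4, -1.3]
width: 0.043
grip_force: 60.0
```

```bash
python3 - <<'E'
from plan import *
s=r.read_state();print(s["ee_pos"],s["width"],s["joint_positions"],to(M+.1308*A,RT,s))
im=[]
for n,(x,y) in(("side",(260,90)),("top",(340,150))):
    c=r.camera(n);pickle.dump(c,open(f"{n}2.pkl","wb"));im.append(np.clip(1.6*cv2.resize(c["pixels"][y:y+105,x:x+100,::-1],(400,420),interpolation=cv2.INTER_CUBIC).astype(float),0,255))
cv2.imwrite("pics/p2.png",np.hstack(im))
E
```

```text
[ 0.4922 -0.1506  0.2801] 0.043039920779633305 [-0.2897 -0.4559  0.3797  2.1773  0.2966  0.8076  1.4379] (array([0.021 , 0.0082, 0.0756]), array([-0.0012, -0.0045,  0.0013]))[ WARN:0@5.902] global loadsave.cpp:1063 imwrite_ Unsupported depth image for selected encoder is fallbacked to CV_8U.
```

View pics/p2.png

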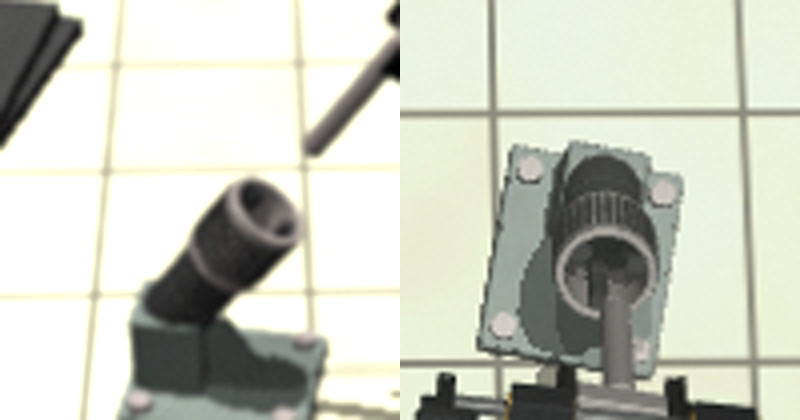

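```bash
python3 - <<'E'
from plan import *
s=r.read_state();R0=Ro.from_quat(s["eef_rot"]);tz=R0.as_matrix()[:,2]
S=pickle.load(open("side2.pkl","rb"));T=pickle.load(open("top2.pkl","rb"))
f=s["ee_pos"]+.0908*tz;print("foot",f)
cs=lambda p:((p-[260,90]+.4)*4);ctp=lambda p:((p-[340,150]+.4)*4+[400,0])
for k,P in dict(foot=f,top=f-.06*tz,mouth=M,bottom=O+.03*A).items(): print(k,cs(proj(S,P)[0]),ctp(proj(T,P)[0]))
E
python3 - <<'E'
import cv2,numpy as np,pickle
im=[]
for n,(x,y) in(("side",(295,110)),("top",(365,195))):
    c=pickle.load(open(f"{n}2.pkl","rb"));im.append(np.clip(1.5*cv2.resize(c["pixels"][y:y+50,x:x+50,::-1],(400,400),interpolation=cv2.INTER_CUBIC).astype(float),0,255))
cv2.imwrite("pics/p2b.png",np.hstack(im).astype(np.uint8))
E
```

```text
foot [ 0.5438 -0.1606  0.2063]
foot [307.101  149.3388] [613.2151 305.6775]
top [363.1673  85.5138] [616.2981 357.5545]
mouth [264.0935 210.019 ] [605.5267 269.2672]
bottom [218.4872 260.3099] [603.1384 229.2252]
```

View pics/p2b.png

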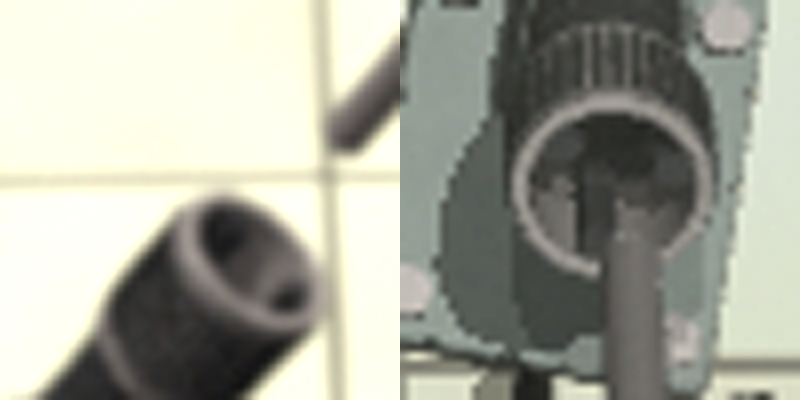

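The side view shows the foot at 8x-crop (345,137) and the mouth centre at (250,262), with the shank line pointing into the mouth. In the top view the shank's centre line is within about 1 px of the mouth centre (613,184). My pose estimate agrees to about 1–2 mm, so I'll insert.

play_rows(
  claw=[1,1,1,1,1,1],
  delta_pos=[
    [0.02,0.01,0.07],
    [0,0,0],
    [0,0,0.1],
    [0,0,0.1],
    [0,0,0.1],
    [0,0,0],
  ],
  delta_rot=[
    [-0.001,-0.0045,0.001],
    [0,0,0],
    [0,0,0],
    [0,0,0],
    [0,0,0],
    [0,0,0],
  ],
)

```text
time: 5.6
ee_pos: [0.5317, -0.1562, 0.2158]
eef_rot: [0.046, 0.953, -0.042, 0.297]
ft_force: [-0.5, 0.2, -3.4]
width: 0.0431
grip_force: 60.0
```

```bash
python3 - <<'E'
from plan import *
s=r.read_state();print(s["time"],s["ee_pos"],s["ft_force"],s["torque"],s["width"],s["joint_positions"],to(O+.0908*A,RT,s))
E
```

```text
5.6 [ 0.5317 -0.1562  0.2158] [-0.536   0.1838 -3.377 ] [ 0.1565  1.0874 -0.0003] 0.0430583035334657 [-0.332  -0.3001  0.4725  2.2178  0.2666  0.5936  1.4631] (array([ 0.0014, -0.0016,  0.3176]), array([-0.0007, -0.0006,  0.0008]))
```

play_rows(
  claw=[1,1,1,1],
  delta_pos=[
    [0,0,0.08],
    [0,0,0.08],
    [0,0,0.08],
    [0,0,0],
  ],
  delta_rot=[
    [0,0,0],
    [0,0,0],
    [0,0,0],
    [0,0,0],
  ],
)

```text
time: 6.0
ee_pos: [0.5589, -0.1611, 0.1777]
eef_rot: [0.046, 0.953, -0.041, 0.298]
ft_force: [-0.8, 0.2, -2.0]
width: 0.0429
grip_force: 60.0
```

play_rows(
  claw=[1,1,1,1],
  delta_pos=[
    [0,0,0.03],
    [0,0,0.03],
    [0,0,0.015],
    [0,0,0],
  ],
  delta_rot=[
    [0,0,0],
    [0,0,0],
    [0,0,0],
    [0,0,0],
  ],
)

```text
time: 6.4
ee_pos: [0.5672, -0.1628, 0.1661]
eef_rot: [0.046, 0.952, -0.041, 0.299]
ft_force: [-0.0, -0.1, -2.4]
width: 0.0431
grip_force: 60.0
```

```bash
python3 - <<'E'
from plan import *
s=r.read_state();print(s["time"],s["ee_pos"],s["ft_force"],s["torque"],s["width"],s["joint_positions"],to(O+.0908*A,RT,s))
E
```

```text
6.4 [ 0.5672 -0.1628  0.1661] [-0.0274 -0.0918 -2.3674] [0.1755 1.0096 0.0384] 0.04311184011764936 [-0.3986 -0.1335  0.5856  2.213   0.1477  0.429   1.5644] (array([ 0.0073, -0.0018,  0.0103]), array([-0.0004,  0.0009,  0.0004]))
```

play_rows(
  claw=[1,1,1,1],
  delta_pos=[
    [0.004,-0.002,0.006],
    [0.003,0,0.006],
    [0,0,0],
    [0,0,0],
  ],
  delta_rot=[
    [0,0,0],
    [0,0,0],
    [0,0,0],
    [0,0,0],
  ],
)

```text
time: 6.8
ee_pos: [0.569, -0.1634, 0.1666]
eef_rot: [0.047, 0.951, -0.04, 0.302]
ft_force: [-21.2, 5.3, 25.6]
width: 0.0432
grip_force: 60.0
```

play_rows(
  claw=[1,1,1],
  delta_pos=[
    [0,0,0.006],
    [0,0,0],
    [0,0,0],
  ],
  delta_rot=[
    [0,0,0],
    [0,0,0],
    [0,0,0],
  ],
)

```text
time: 7.1
ee_pos: [0.5709, -0.1634, 0.1676]
eef_rot: [0.047, 0.951, -0.04, 0.304]
ft_force: [-30.3, 7.7, 40.5]
width: 0.043
grip_force: 60.0
```

```bash
python3 - <<'E'
from plan import *
s=r.read_state();print(s["time"],s["ee_pos"],s["ft_force"],s["torque"],s["width"],s["joint_positions"],to(O+.0908*A,RT,s))
E
```

```text
7.1 [ 0.5709 -0.1634  0.1676] [-30.3294   7.7086  40.4733] [0.9068 1.2812 0.4695] 0.04300498975785037 [-0.4018 -0.1298  0.5917  2.2106  0.1365  0.4189  1.5749] (array([ 0.0267, -0.0004,  0.0056]), array([ 0.0002,  0.0037, -0.    ]))
```

Axial contact of about 50 N within 1 mm of the expected depth, so the foot is on the floor. I'll ease off and release.

play_rows(
  claw=[1,1,1],
  delta_pos=[
    [0,0,-0.012],
    [0,0,0],
    [0,0,0],
  ],
  delta_rot=[
    [0,0,0],
    [0,0,0],
    [0,0,0],
  ],
)

```text
time: 7.4
ee_pos: [0.5672, -0.1633, 0.1655]
eef_rot: [0.047, 0.952, -0.041, 0.3]
ft_force: [-10.0, 2.3, 11.5]
width: 0.0431
grip_force: 60.0
```

play_rows(
  claw=[0,0,0,0,0,0],
  delta_pos=[
    [0,0,0],
    [0,0,0],
    [0,0,0],
    [0,0,0],
    [0,0,0],
    [0,0,0],
  ],
  delta_rot=[
    [0,0,0],
    [0,0,0],
    [0,0,0],
    [0,0,0],
    [0,0,0],
    [0,0,0],
  ],
)

```text
time: 8.0
ee_pos: [0.5666, -0.1632, 0.1642]
eef_rot: [0.046, 0.952, -0.041, 0.299]
ft_force: [-0.5, -0.0, 0.1]
width: 0.0822
grip_force: 0.0
```

```bash
python3 - <<'E'
from plan import *
s=r.read_state();print(s["time"],s["ee_pos"],s["ft_force"],s["torque"],s["width"],s["joint_positions"],to(O+.0908*A,RT,s),to(M+(-.010-.0187)*A,RT,s))
im=[]
for n,(x,y) in(("side",(290,90)),("top",(350,170))):
    c=r.camera(n);pickle.dump(c,open(f"{n}3.pkl","wb"));im.append(np.clip(1.5*cv2.resize(c["pixels"][y:y+75,x:x+75,::-1],(400,400),interpolation=cv2.INTER_CUBIC).astype(float),0,255))
cv2.imwrite("pics/p3.png",np.hstack(im).astype(np.uint8))
E
```

```text
8.0 [ 0.5666 -0.1632  0.1642] [-0.4514 -0.0151  0.1264] [0.1617 0.6806 0.0337] 0.08218992869491587 [-0.3991 -0.1319  0.5881  2.2162  0.1452  0.4242  1.5678] (array([-0.0005,  0.0001,  0.0042]), array([-0.0004,  0.0009,  0.0004])) (array([-0.    ,  0.0003,  0.1817]), array([-0.0004,  0.0009,  0.0004]))
```

View pics/p3.png

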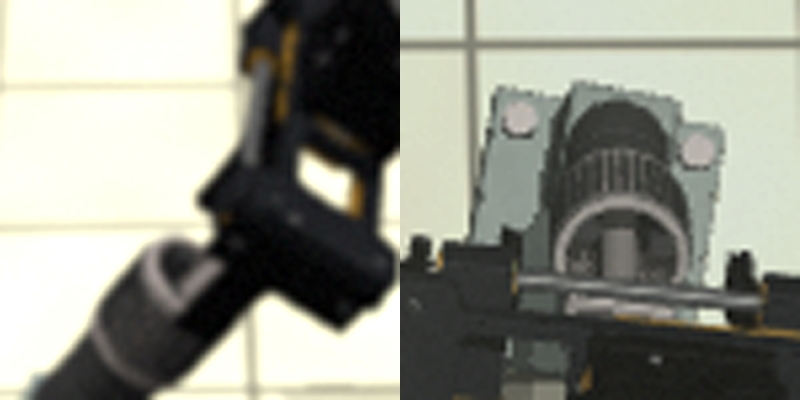

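The side and top views show the rest's shank and head inside the chuck outline, with the fingers open at both sides (top 620,255 for the shank). Next, slide down over the sleeve and grip it.

play_rows(
  claw=[0,0,0,0,0,0,1,1],
  delta_pos=[
    [0,0,0],
    [0,0,0.04],
    [0,0,0.05],
    [0,0,0.05],
    [0,0,0.04],
    [0,0,0],
    [0,0,0],
    [0,0,0],
  ],
  delta_rot=[
    [0,0,0],
    [0,0,0],
    [0,0,0],
    [0,0,0],
    [0,0,0],
    [0,0,0],
    [0,0,0],
    [0,0,0],
  ],
)

```text
time: 8.9
ee_pos: [0.587, -0.167, 0.1351]
eef_rot: [0.046, 0.952, -0.041, 0.3]
ft_force: [0.6, -0.4, 1.1]
width: 0.0777
grip_force: 0.0
```

play_rows(
  claw=[1,1,1,1],
  delta_pos=[
    [0,0,0],
    [0,0,0],
    [0,0,0],
    [0,0,0],
  ],
  delta_rot=[
    [0,0,0],
    [0,0,0],
    [0,0,0],
    [0,0,0],
  ],
)

```text
time: 9.3
ee_pos: [0.5871, -0.1668, 0.1351]
eef_rot: [0.047, 0.952, -0.041, 0.3]
ft_force: [-2.9, 1.7, 3.7]
width: 0.0548
grip_force: 60.2
```

```bash
python3 - <<'E'
from plan import *
s=r.read_state();print(s["time"],s["ee_pos"],s["ft_force"],s["torque"],s["width"],s["joint_positions"],to(M+(-.010-.0187)*A,RT,s))
E
```

```text
9.3 [ 0.5871 -0.1668  0.1351] [-2.8858  1.724   3.7226] [ 0.4033  0.7913 -0.0547] 0.054848602740413754 [-0.4422 -0.0176  0.6601  2.2024 -0.0324  0.3394  1.7214] (array([ 0.0013, -0.0009,  0.0029]), array([-0.0002,  0.0011,  0.0003]))
```

play_rows(
  claw=[1,1,1,1,1,1,1,1],
  delta_pos=[
    [0,0,0],
    [0,0,0],
    [0,0,0],
    [0,0,0],
    [0,0,0],
    [0,0,0],
    [0,0,0],
    [0,0,0],
  ],
  delta_rot=[
    [0,0,0.04],
    [0,0,0.04],
    [0,0,0.04],
    [0,0,0.04],
    [0,0,0.04],
    [0,0,0.04],
    [0,0,0.04],
    [0,0,0.04],
  ],
)

```text
time: 10.1
ee_pos: [0.5865, -0.1678, 0.1348]
eef_rot: [0.502, 0.811, 0.109, 0.282]
ft_force: [-6.8, -2.1, 5.4]
width: 0.0544
grip_force: 60.0
```

```bash
cat > st.py <<'E'
from plan import *
s=r.read_state();z=Ro.from_quat(s["eef_rot"]).as_matrix()[:,2]
R0=Ro.from_quat(s["eef_rot"])
print(s["time"],s["ee_pos"],"F",s["ft_force"],"axial torque",s["torque"]@z,"w",s["width"],"q",s["joint_positions"],"err",(s["ee_pos"]-M)@A,(s["ee_pos"]-M-A*((s["ee_pos"]-M)@A)),np.arccos(-z@A))
E
python3 st.py
```

```text
10.1 [ 0.5865 -0.1678  0.1348] F [-6.7946 -2.1499  5.3535] axial torque -0.44098120377538363 w 0.0543644978331718 q [-0.4119 -0.0156  0.6312  2.2016 -0.0344  0.3399  0.7134] err -0.028154204566185063 [-0.0004 -0.0009 -0.0002] 0.002953600062692278
```

play_rows(
  claw=[1,1,1,1,1],
  delta_pos=[
    [0,0,0],
    [0,0,0],
    [0,0,0],
    [0,0,0],
    [0,0,0],
  ],
  delta_rot=[
    [0,0,0.04],
    [0,0,0.04],
    [0,0,0.04],
    [0,0,0.04],
    [0,0,0],
  ],
)

```text
time: 10.6
ee_pos: [0.586, -0.168, 0.1344]
eef_rot: [0.688, 0.66, 0.175, 0.245]
ft_force: [-10.4, -1.6, 5.3]
width: 0.0544
grip_force: 60.3
```

```bash
python3 st.py
```

```text
10.6 [ 0.586  -0.168   0.1344] F [-10.437   -1.5551   5.3043] axial torque 0.23943965222444114 w 0.054400786725904746 q [-0.3983 -0.015   0.6181  2.2016 -0.0361  0.3404  0.2116] err -0.028162592482465353 [-0.0009 -0.0011 -0.0005] 0.002342986082370883
```

play_rows(
  claw=[1,1,1,1,1],
  delta_pos=[
    [0,0,0],
    [0,0,0],
    [0,0,0],
    [0,0,0],
    [0,0,0],
  ],
  delta_rot=[
    [0,0,0.03],
    [0,0,0.03],
    [0,0,0.03],
    [0,0,0],
    [0,0,0],
  ],
)

```text
time: 11.1
ee_pos: [0.5857, -0.168, 0.1342]
eef_rot: [0.773, 0.559, 0.207, 0.219]
ft_force: [-13.9, -0.5, 8.6]
width: 0.0542
grip_force: 60.1
```

```bash
python3 st.py
```

```text
11.1 [ 0.5857 -0.168   0.1342] F [-13.8798  -0.5428   8.5986] axial torque -0.20712036793139987 w 0.05415235291327802 q [-0.3913 -0.0147  0.6109  2.2017 -0.0365  0.3407 -0.0663] err -0.02818304993810764 [-0.0012 -0.001  -0.0007] 0.00198424256268876
```

play_rows(
  claw=[1,1,1],
  delta_pos=[
    [0,0,0],
    [0,0,0],
    [0,0,0],
  ],
  delta_rot=[
    [0,0,0.02],
    [0,0,0.02],
    [0,0,0.02],
  ],
)

```text
time: 11.4
ee_pos: [0.5855, -0.1679, 0.1341]
eef_rot: [0.822, 0.483, 0.227, 0.198]
ft_force: [-17.0, -0.2, 11.5]
width: 0.054
grip_force: 59.7
```

```bash
python3 st.py
```

```text
11.4 [ 0.5855 -0.1679  0.1341] F [-17.0062  -0.228   11.4838] axial torque -1.1163709339645873 w 0.054039811702634756 q [-0.3868 -0.0145  0.6061  2.2017 -0.0359  0.341  -0.2559] err -0.028178550199749026 [-0.0014 -0.001  -0.0008] 0.001997752330844112
```

play_rows(
  claw=[1,1,1],
  delta_pos=[
    [0,0,0],
    [0,0,0],
    [0,0,0],
  ],
  delta_rot=[
    [0,0,0.02],
    [0,0,0.02],
    [0,0,0.02],
  ],
)

```text
time: 11.7
ee_pos: [0.5853, -0.1679, 0.1339]
eef_rot: [0.864, 0.404, 0.244, 0.176]
ft_force: [-17.5, -0.8, 10.6]
width: 0.054
grip_force: 59.6
```

```bash
python3 st.py
```

```text
11.7 [ 0.5853 -0.1679  0.1339] F [-17.451   -0.7737  10.5726] axial torque -1.5104521037637677 w 0.05398708203288668 q [-0.3823 -0.0142  0.6016  2.2018 -0.036   0.3413 -0.4438] err -0.028226120246251186 [-0.0016 -0.0009 -0.001 ] 0.002003369685669269
```

play_rows(
  claw=[1,1,1],
  delta_pos=[
    [0,0,0],
    [0,0,0],
    [0,0,0],
  ],
  delta_rot=[
    [0,0,0.02],
    [0,0,0.02],
    [0,0,0.02],
  ],
)

```text
time: 12.0
ee_pos: [0.5851, -0.1678, 0.1337]
eef_rot: [0.898, 0.321, 0.259, 0.152]
ft_force: [-18.7, 0.4, 11.5]
width: 0.0543
grip_force: 59.7
```

```bash
python3 st.py
```

```text
12.0 [ 0.5851 -0.1678  0.1337] F [-18.6954   0.355   11.4626] axial torque -1.84283970906779 w 0.0543444815126728 q [-0.3779 -0.014   0.597   2.2018 -0.036   0.3416 -0.6319] err -0.028240017733697612 [-0.0018 -0.0008 -0.0012] 0.002024025686003185
```

play_rows(
  claw=[1,1],
  delta_pos=[
    [0,0,0],
    [0,0,0],
  ],
  delta_rot=[
    [0,0,0],
    [0,0,0],
  ],
)

```text
time: 12.2
ee_pos: [0.5851, -0.1678, 0.1337]
eef_rot: [0.898, 0.322, 0.259, 0.152]
ft_force: [-19.3, -0.7, 11.6]
width: 0.0545
grip_force: 59.7
```

```bash
python3 st.py
```

```text
12.2 [ 0.5851 -0.1678  0.1337] F [-19.2778  -0.6934  11.6379] axial torque -1.113621354942857 w 0.05447090250949829 q [-0.3779 -0.014   0.5971  2.2018 -0.0367  0.3416 -0.6301] err -0.028258312352343336 [-0.0019 -0.0008 -0.0012] 0.0019290215487767128
```

Torque reached 1.84 N m, well past 0.8. Release and withdraw along the axis.

play_rows(
  claw=[0,0,0,0,0,0],
  delta_pos=[
    [0,0,0],
    [0,0,0],
    [0,0,0],
    [0,0,0],
    [0,0,0],
    [0,0,0],
  ],
  delta_rot=[
    [0,0,0],
    [0,0,0],
    [0,0,0],
    [0,0,0],
    [0,0,0],
    [0,0,0],
  ],
)

```text
time: 12.8
ee_pos: [0.5871, -0.167, 0.135]
eef_rot: [0.897, 0.321, 0.261, 0.152]
ft_force: [0.3, -0.5, 0.6]
width: 0.0854
grip_force: 0.0
```

play_rows(
  claw=[0,0,0,0,0,0],
  delta_pos=[
    [0,0,-0.06],
    [0,0,-0.14],
    [0,0,-0.2],
    [0,0,-0.2],
    [0,0,-0.15],
    [0,0,0],
  ],
  delta_rot=[
    [0,0,0],
    [0,0,0],
    [0,0,0],
    [0,0,0],
    [0,0,0],
    [0,0,0],
  ],
)

```text
time: 13.4
ee_pos: [0.5023, -0.1514, 0.262]
eef_rot: [0.897, 0.321, 0.264, 0.153]
ft_force: [0.6, -0.5, -0.9]
width: 0.0872
grip_force: 0.0
```

```bash
python3 st.py; python3 - <<'E'
from plan import *
im=[]
for n,(x,y) in(("side",(290,90)),("top",(350,170))):
    c=r.camera(n);pickle.dump(c,open(f"{n}4.pkl","wb"));im.append(np.clip(1.5*cv2.resize(c["pixels"][y:y+75,x:x+75,::-1],(400,400),interpolation=cv2.INTER_CUBIC).astype(float),0,255))
    for k in(.084,.100,.118):print(n,k,(proj(c,O+k*A)[0]-[x,y]+.4)*400/75)
cv2.imwrite("pics/p4.png",np.hstack(im).astype(np.uint8))
E
```

```text
13.4 [ 0.5023 -0.1514  0.262 ] F [ 0.5829 -0.5475 -0.9409] axial torque -0.09193716181302451 w 0.08721612929659281 q [-0.2913 -0.432   0.3972  2.2099  0.2976  0.7257 -0.9207] err 0.12524474119654644 [ 0.0019 -0.0005  0.0014] 0.009807675025925475
side 0.084 [192.1247 280.0253]
side 0.1 [210.8288 259.3994]
side 0.118 [232.2646 235.7609]
top 0.084 [220.7023 252.3563]
top 0.1 [221.6965 269.0841]
top 0.118 [222.8444 288.4355]
```

View pics/p4.png

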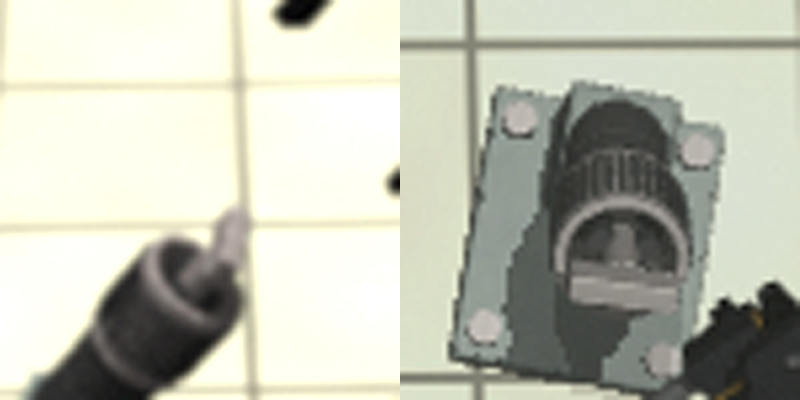

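The side view shows the head centred at crop (232,237), and the top view at (622,290). Both match the home pose on the chuck's axis (predicted (232,236) and (623,288)), and the robot is clear.

```bash
python3 -c "
from bench import r
print(r.close_job())"
```

```text
the job is handed in; nothing more can be done
None
```

I handed the job in at about 13.5 s: the rest stands home in the grey chuck with its jaws tightened at about 1.8 N m, and the arm is withdrawn clear; no verdict was returned.

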